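Lock the bearing carriage and snap the coupler onto its tilted grease nipple

ROBOT

A 7-joint arm with a two-finger parallel gripper is mounted at the origin on the work surface. World frame = base frame: x ahead of the robot, y to its left, z up, the work surface at z = 0. Lengths are in m, angles in rad, forces in N, time in s.
With the tool pointing down it reaches from about 0.425 to 0.875 m from the base axis. Payload 8.4 kg.
Tool frame: the origin (TCP) lies at the very end of the fingers, on their centre line; the grasp point (between the pads) lies 19 mm behind it; z points along the fingers, y is the direction in which the jaws open and shut (so a half turn about z gives the same grasp; the last joint's range is limited). The gripper opens to 85 mm and grips with 20 to 120 N. Pads are 22 mm wide; open, the fingers measure 114 mm over their backs; the gripper's body (76 mm by 85 mm) begins 54 mm behind the grasp point. The pads swing forward as they close: fully open they stand 13 mm farther back than shut.
Start: joints at [-1.236, 0.333, 0.04, 1.465, -0.013, 1.343, -0.059], TCP at [0.273, 0.59, 0.231] pointing down, gripper open.
Joint ranges: [-2.58, 2.58], [-0.38, 2.09], [-1.3, 1.39], [0.25, 2.4], [-1.5, 4.64], [0.08, 2.09], [-2.65, 2.65]. Speed limits (rad/s): [2.22, 2.22, 2.79, 2.79, 3.14, 3.14, 3.14].

INTERFACE

Orientations are given as a unit quaternion [x, y, z, w].
In Python, from rig import bot gives the robot as it stands.
- The arm moves only by the tool move_arm, never from a script. Its argument "moves" is a list of rows, each an object with "hand": the opening in per cent of the stroke, from 0 (shut) to 100 (fully open); "linear": the shift along the world's x, y, z in mm, a list of three; "twist": the turn about the world's z in degrees. A call has 1 to 5 rows; each row shifts and turns the commanded pose from where the row before left it; what a row does not reach is not made up. A row lasts 1/10 s, in which the tool goes at most 50 mm and 8.59 degrees, less where a joint would pass 70% of its speed; a pose out of reach is approached as far as the arm can. A call is refused whole if a number of a shift passes 50 or a number of a turn 8.59, either way. A call with a gripper value outside its range is refused whole. The fingers move at their own pace and stop on an object; "force" is the grip in N (left out, the last holds). Time passes only in rows, so rows that do not move let the fingers close. It gives the time, the measured TCP pose, the force and the opening at its end, in the units of the state.
- bot.state(): the state, without advancing time (a new reading comes with each control period).
- bot.read_camera(name): name is "scene" or "top" or "wrist"; returns a dict with "color" (384x512x3 uint8, red, green, blue), "camera_matrix" (3x3 intrinsics, pixels), "rvec" (rotation vector, rad) and "tvec" (3), from world to camera coordinates, as OpenCV has them. Camera axes: x right, y down, z forward; pixel columns grow to the right and rows downward; lengths in m; the calibration is good to about 2 mm. A picture is of the moment at which its call begins. There is no depth.
- bot.sign_off(): hands the job in, once; it reports no verdict.
The state is a dict: "t": time; "joint_pos": joint angles; "joint_velocities": joint speeds; "tau": joint torques, N m; "tcp_pos": TCP position; "ee_rot": TCP orientation; "wrist_force": force on the tool from outside, world axes, zero at the start; "ft_torque": the same for the moment, N m; "width": finger opening in m.
Only numpy, scipy, OpenCV 4.12 (cv2) and the standard library are available. Lean on these libraries where they do the work, as an engineer would, in place of code of your own. Each camera call takes 0.05 s, during which the arm holds its last target. There are 200 camera calls.

TASK

Push the blue bearing carriage home against the jig's end stop and swing the red-knobbed latch over and down behind it to lock it. Then pick up the push coupler and press it squarely onto the tilted grease nipple until the brass collar snaps fully down; finish still gripping the coupler and holding the collar down against its spring. Leave the other things on the bench where they are.

Things in the scene. Friction and masses are not known exactly. Their poses are not given: they have to be found in the camera images.
- jig: Green steel greasing jig, fixed on the bench. Base plate 140 mm (x) by 240 mm (y), 14 mm thick; origin: centre of its underside; z up. Two rails (top 20 mm up) run along y. A green end stop (90 mm in x, y from 67 to 87 mm, top 59 mm up) stands at the +y end. Two ears (top 46 mm up) at x = -60 mm, y = -29 and -1 mm carry the latch.
- carriage (a joint): Slide of the blue bearing carriage along the jig's +y, in m. A block 70 x 70 mm, from 20 to 56 mm above the bench, centred at jig x = 0, y = -25 mm + this value. 0 = fully back, 0.055 = home against the end stop. 2.5 N of friction: it stays where left, but pressing on the leaning nipple nudges it back; the latch, when down, blocks it after 3 mm.
- latch (a joint): Hinge of the flip-over latch, rad: steel bar 14 mm wide (along y), 8 mm thick, 104 mm from hinge to knob end. Hinge line along the jig's y through jig (-60, -15, 36) mm. 0 = leaning 30 degrees from upright to the jig's -x; upright at 0.52; 2.09 = lying level in +x, across the rails, 3 mm behind the home carriage's -y face. Light friction 0.03 N m: pushed 30 degrees past upright it falls shut.
- latch_knob (a point): Middle of the latch's red knob (22 mm across), 94 mm from the hinge line.
- nipple (a point): Steel grease nipple on a blue boss on the carriage. Origin: its foot, on its axis, 67 mm above the bench, at carriage x = 0, y = -8 mm. z is its axis, leaning 25 degrees from vertical towards the jig's -x and +y. Along z: stem 18 mm across to 37 mm, cone to 10 mm across at the tip, 44 mm. Brass collar 34 mm across around it, upper face at 24 mm free, 14 mm fully pressed.
- nipple_tip (a point): Tip of the nipple, on its axis, 44 mm from its foot; same axes as the nipple.
- collar (a joint): Travel of the sprung brass collar down the nipple, m: 0 = free, 0.010 = fully down. The spring pushes back with 5 N at first; a catch raises this to about 10 N at 2 to 4 mm, then gives way with a snap (down to about 3 N at 7 mm); at the bottom the spring pushes back with about 10 N. It springs back up if let go.
- collar_face (a point): Centre of the brass collar's upper face, on the nipple's axis; axes as the nipple.
- coupler: Push coupler, loose, standing on the bench mouth down; 0.25 kg, round about z. Origin: centre of its mouth, z towards its other end. Along z: steel skirt 40 mm across to 40 mm, black grip 30 mm across from 40 to 79 mm, red cap 27 mm across to 85 mm. A bore in the mouth, 21 mm across and 34 mm deep, goes over the nipple until the flat rim sits on the brass collar.
- grease_tin: Yellow grease tin, 80 mm across, 75 mm tall, standing; bystander. Origin: centre of its underside.
- flap_disc: Blue flap grinding disc, 114 mm across, 9 mm thick, lying flat; bystander. Origin: centre of its underside.
- screwdriver: Screwdriver with red handle, lying along its x axis, about 200 mm long; bystander.
- grinder: Angle grinder, black body with red tail and aluminium head, 310 mm long, 116 mm wide at its disc, 75 mm high, lying along its x axis; bystander. Origin: under its middle.
- flask: Dark steel flask, 72 mm across, 220 mm tall, standing; bystander. Origin: centre of its underside.
- wrench: Steel wrench lying flat, about 180 mm long; bystander.
- bearing: Spare steel bearing ring, 52 mm across, 16 mm high, lying flat; bystander. Origin: centre of its underside.
- cup: Terracotta cup, 72 mm across, 85 mm tall, standing; bystander. Origin: centre of its underside.
There are look-alikes about, which are no part of the job. Several things look just like the coupler: the one meant starts farthest to the robot's left.

How it is judged:
By the outcome, as a careful person would: the job done as asked, in the order asked, and still so for the second after the job is handed in, while the arm keeps its last pose, push and grip.
It also fails if it takes over 53 s, if anything falls off the work surface, if the arm or the gripper's body presses on something with over 40 N, if the wrist force passes 120 N, or if a joint passes its speed limit or range.

## Working session

There is one attempt and no reset: what is moved stays moved. The work goes in short steps, Python scripts to look and compute and a tool call to move; the robot and the scene stay as the last step left them, time stands still between calls to the robot, and variables do not carry over. Pictures are saved under pics/ and viewed, about 8 in all and at most 12, crops included, and the job is handed in when it is done.

Besides the shell and the picture viewer there is one more tool, called by a JSON object that holds its "fn" and its "kwargs". move_arm: Moves the arm, as the interface text tells. Its arguments: {"type":"object","properties":{"moves":{"type":"array"},"force":{"type":"number"}},"required":["moves"]}

```bash
mkdir -p pics; ls; cat > h.py <<'E'
import numpy as np, cv2, pickle
from rig import bot
def shot(n):
    d=bot.read_camera(n); pickle.dump(d,open(f'{n}.pkl','wb')); return d
def load(n): return pickle.load(open(f'{n}.pkl','rb'))
def ray(d,u,v):
    R=cv2.Rodrigues(np.array(d['rvec'],float))[0]; t=np.array(d['tvec'],float).ravel()
    r=R.T@np.linalg.inv(np.array(d['camera_matrix']))@np.array([u,v,1.]); return -R.T@t,r/np.linalg.norm(r)
def onz(d,u,v,z):
    c,r=ray(d,u,v); return c+r*(z-c[2])/r[2]
def proj(d,P):
    return cv2.projectPoints(np.array(P,float).reshape(-1,1,3),np.array(d['rvec'],float),np.array(d['tvec'],float),np.array(d['camera_matrix'],float),None)[0].reshape(-1,2)
def two(d1,p1,d2,p2):
    c1,r1=ray(d1,*p1); c2,r2=ray(d2,*p2)
    s=np.linalg.lstsq(np.c_[r1,-r2],c2-c1,rcond=None)[0]
    a,b=c1+r1*s[0],c2+r2*s[1]; return (a+b)/2,np.linalg.norm(a-b)
def save(img,name): cv2.imwrite('pics/'+name,cv2.cvtColor(img,cv2.COLOR_RGB2BGR))
E
python3 - <<'E'
from h import *
s=bot.state(); print(s)
a=shot('top'); b=shot('scene')
for d in(a,b): print(ray(d,256,192), d['camera_matrix'][0])
save(cv2.resize(a['color'],(800,600)),'top1.png'); save(cv2.resize(b['color'],(800,600)),'scene1.png')
E
```

```text
pics
{'t': 0.0, 'joint_pos': array([-1.23618021,  0.33392827,  0.03982909,  1.46627232, -0.01337523,
        1.34328112, -0.05854099]), 'joint_velocities': array([ 0.00017172,  0.00043689, -0.00065904, -0.00012665,  0.00091574,
        0.0006491 ,  0.00125984]), 'tau': array([ 1.75322552e-04, -6.58560562e+01,  1.36595763e+00, -4.05540597e+01,
        1.69891416e-02,  1.29316220e-02, -2.78231096e-05]), 'tcp_pos': array([0.27303781, 0.58937625, 0.23040891]), 'ee_rot': array([ 2.15216156e-01,  9.76566100e-01, -8.03651233e-04, -1.15407179e-04]), 'wrist_force': array([-0.91798651,  0.51264548,  0.07603523]), 'ft_torque': array([ 0.00940005, -0.02034129,  0.03188989]), 'width': 0.08544410238846364}
(array([ 0.41478452, -0.00211384,  1.64055047]), array([ 0.09262254,  0.01394437, -0.99560365])) [488.92811593   0.         256.05831421]
(array([ 1.37825468, -0.35254174,  0.82349793]), array([-0.70946697,  0.30649817, -0.63459868])) [388.16891155   0.         256.41239107]
```

View pics/top1.png

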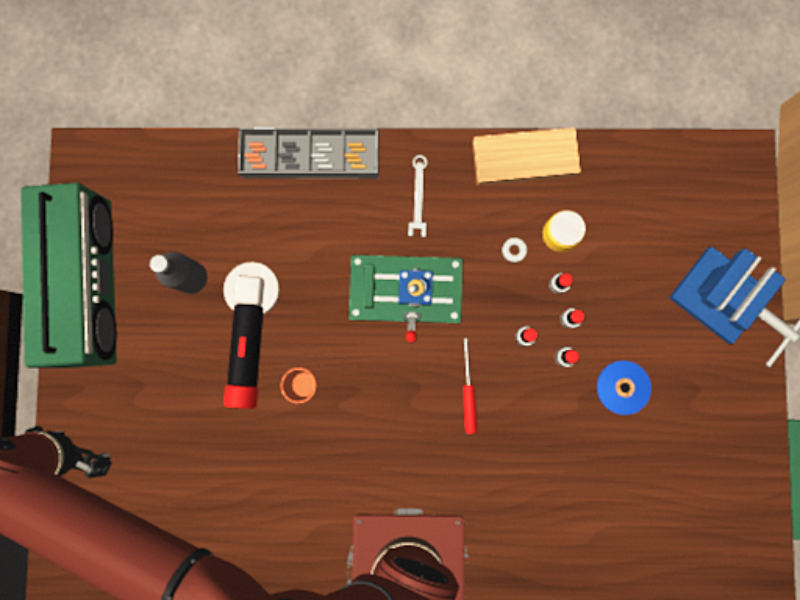

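View pics/scene1.png

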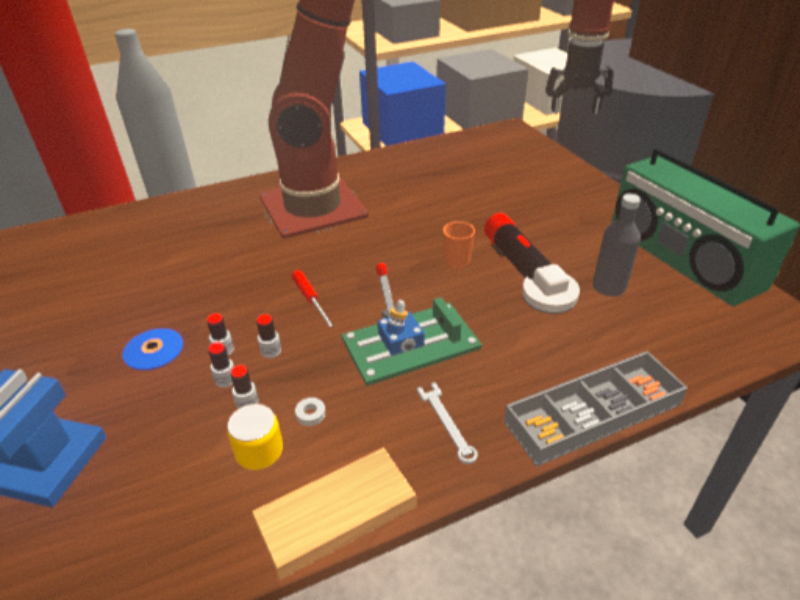

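```bash
python3 - <<'E'
from h import *
a=load('top'); b=load('scene'); k=512/800
for n,d,pts in(('top',a,[(527,336),(562,281),(573,317),(568,356),(410,336)]),('scene',b,[(265,321),(216,320),(217,350),(240,372),(382,269)])):
    hsv=cv2.cvtColor(d['color'],cv2.COLOR_RGB2HSV)
    m=(((hsv[...,0]<7)|(hsv[...,0]>172))&(hsv[...,1]>190)&(hsv[...,2]>120)).astype('uint8')
    _,l,st,c=cv2.connectedComponentsWithStats(m)
    for p in pts:
        q=np.array(p)*k
        i=1+np.argmin(np.linalg.norm(c[1:]-q,axis=1)); print(n,p,c[i].round(1),st[i],onz(d,*c[i],0.082).round(4))
hsv=cv2.cvtColor(a['color'],cv2.COLOR_RGB2HSV)
g=((hsv[...,0]>45)&(hsv[...,0]<85)&(hsv[...,1]>80)).astype('uint8'); g[:,:200]=0; g[:150]=0; g[220:]=0; g[:,320:]=0
g=cv2.morphologyEx(g,cv2.MORPH_CLOSE,np.ones((9,9)))
c=max(cv2.findContours(g,0,2)[0],key=cv2.contourArea); r=cv2.minAreaRect(c); 
bx=cv2.boxPoints(r); P=np.array([onz(a,*p,0.014) for p in bx]); print(r,P.round(4)); print([np.linalg.norm(P[i]-P[i-1]).round(4) for i in range(4)],P.mean(0))
y,x,w,h=150,215,90,80
t=cv2.resize(a['color'][150:225,215:385],None,fx=4.7,fy=4.7,interpolation=cv2.INTER_CUBIC)
s=cv2.resize(b['color'][160:260,120:320],None,fx=4,fy=4,interpolation=cv2.INTER_CUBIC)
w=max(t.shape[1],s.shape[1]); f=lambda i:cv2.copyMakeBorder(i,0,0,0,w-i.shape[1],0)
o=np.vstack([f(t),f(s)]);print(o.shape); save(cv2.resize(o,(800,int(o.shape[0]*800/w)))[:],'crop1.png')
E
```

```text
top (527, 336) [339.  213.9] [335 210   9   9  61] [ 0.4914 -0.2447  0.082 ]
top (562, 281) [361.7 178.8] [358 175   9   9  62] [ 0.6042 -0.3185  0.082 ]
top (573, 317) [369.2 202. ] [365 198   9   9  61] [ 0.5299 -0.3411  0.082 ]
top (568, 356) [365.8 227.6] [362 224   9   8  63] [ 0.4486 -0.3291  0.082 ]
top (410, 336) [262.6 215. ] [259 212   8   7  45] [ 0.4864 -0.0017  0.082 ]
scene (265, 321) [168.8 204. ] [164 201  10   7  56] [ 0.4877 -0.2466  0.082 ]
scene (216, 320) [136.9 203.2] [132 200  10   7  53] [ 0.4428 -0.3306  0.082 ]
scene (217, 350) [137.9 222.5] [133 220  10   6  51] [ 0.5269 -0.3445  0.082 ]
scene (240, 372) [152.7 236.9] [148 233  10   9  66] [ 0.6001 -0.3199  0.082 ]
scene (382, 269) [243.9 171.6] [241 168   7   8  48] [0.438  0.0133 0.082 ]
((259.1495361328125, 184.56512451171875), (71.39146423339844, 41.2234992980957), 1.7357046604156494) [[ 0.525   0.131   0.014 ]
 [ 0.6639  0.1287  0.014 ]
 [ 0.6577 -0.1112  0.014 ]
 [ 0.5192 -0.1068  0.014 ]]
[np.float64(0.2379), np.float64(0.1389), np.float64(0.2399), np.float64(0.1386)] [0.59145342 0.01043608 0.014     ]
(752, 800, 3)
```

View pics/crop1.png

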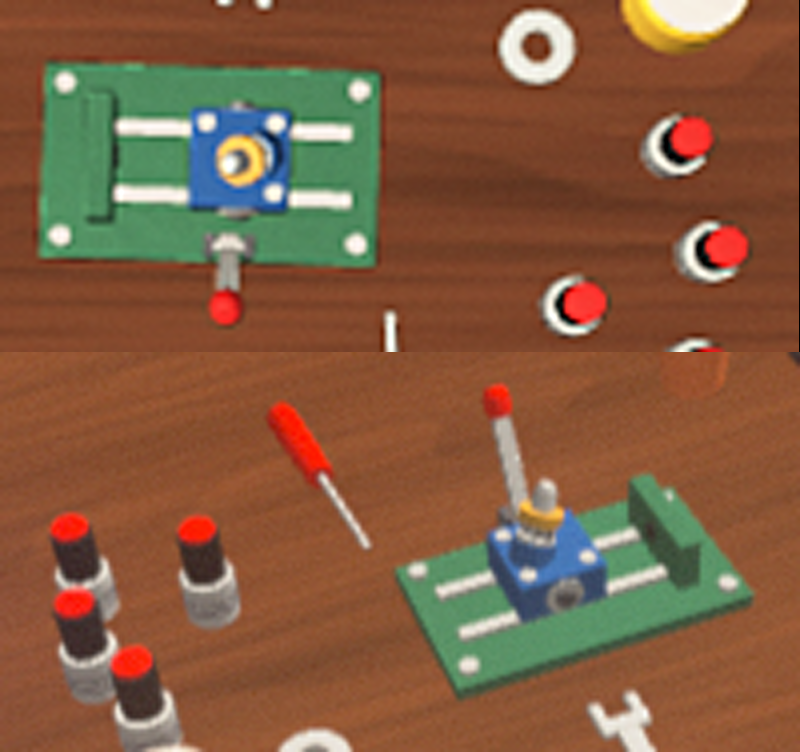

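```bash
python3 - <<'E'
from h import *
a=load('top'); b=load('scene')
print(two(a,(262.6,215.),b,(243.9,171.6)))
th=np.deg2rad(-1.4);J=np.array([.5915,.0104,0]);R=np.array([[np.cos(th),-np.sin(th),0],[np.sin(th),np.cos(th),0],[0,0,1]])
w=lambda p:J+R@np.array(p)
print('knob exp',w([-.06-.094*.5,-.015,.036+.094*.866]))
for s in(0,.055):
  f=w([0,-.025+s-.008,.067]); ax=R@np.array([-np.sin(np.deg2rad(25))/2**.5,np.sin(np.deg2rad(25))/2**.5,np.cos(np.deg2rad(25))])
  print(s,'foot',f,'tip',f+ax*.044,'collar',f+ax*.024,ax, proj(a,[f+ax*.044,f+ax*.024]),proj(b,[f+ax*.044,f+ax*.024]))
# blue carriage block
for n,d in(('top',a),('scene',b)):
    hsv=cv2.cvtColor(d['color'],cv2.COLOR_RGB2HSV)
    m=((hsv[...,0]>100)&(hsv[...,0]<125)&(hsv[...,1]>120)).astype('uint8')
    q=proj(d,w([0,0,.056]))[0].astype(int); m2=np.zeros_like(m); m2[q[1]-45:q[1]+45,q[0]-45:q[0]+45]=m[q[1]-45:q[1]+45,q[0]-45:q[0]+45]
    c=max(cv2.findContours(m2,0,2)[0],key=cv2.contourArea); r=cv2.minAreaRect(c); print(n,r); print(R.T@(onz(d,*r[0],.056)-J))
E
```

```text
(array([ 0.48417767, -0.00312243,  0.11799409]), np.float64(0.002771052466748817))
knob exp [ 0.48416546 -0.00198128  0.117404  ]
0 foot [ 0.59069374 -0.02259015  0.067     ] tip [ 0.57787012 -0.00912403  0.10687754] collar [ 0.58369904 -0.01524499  0.08875139] [-0.29144581  0.30604825  0.90630779] [[265.07686997 185.60863645]
 [266.97494517 184.40350041]] [[255.26668998 192.41165844]
 [254.32783452 198.92800656]]
0.055 foot [0.59203751 0.03239343 0.067     ] tip [0.57921389 0.04585956 0.10687754] collar [0.58504281 0.03973859 0.08875139] [-0.29144581  0.30604825  0.90630779] [[247.65353406 185.09036529]
 [249.75740193 183.89207867]] [[272.45425539 187.4703696 ]
 [271.44240895 193.92205778]]
top ((265.5, 183.5), (21.0, 21.0), 90.0)
[-0.00078344 -0.02112671  0.056     ]
scene ((256.7646484375, 210.21829223632812), (15.556741714477539, 24.29814910888672), 69.775146484375)
[ 0.00735928 -0.02505041  0.056     ]
```

The coupler candidates, by pixel in the 800×600 top view, are (527,336), (562,281), (573,317) and (568,356). The one farthest to the robot's left is (527,336), at world (0.490, -0.245). The crop confirms it as a steel skirt with black grip and red cap, clearly separate from the others. The jig is at (0.5915, 0.0104) with yaw -1.4°, its plate measures 139 x 239 mm as described, and the latch knob is within about 1 mm of where the description puts it. I'm moving out now.

{"fn": "move_arm", "kwargs": {"moves": [{"hand": 0,"linear": [21,-45,0],"twist": -8.3},{"hand": 0,"linear": [21,-45,0],"twist": -8.3},{"hand": 0,"linear": [21,-45,0],"twist": -8.3},{"hand": 0,"linear": [21,-45,0],"twist": -8.3},{"hand": 0,"linear": [21,-45,0],"twist": -8.3}], "force": 20}}

```text
t: 0.6
tcp_pos: [0.3786, 0.3627, 0.231]
ee_rot: [0.55, 0.835, -0.0, -0.0]
wrist_force: [1.2, -0.9, 0.1]
width: 0.0124
```

{"fn": "move_arm", "kwargs": {"moves": [{"hand": 0,"linear": [21,-45,0],"twist": -8.3},{"hand": 0,"linear": [21,-45,0],"twist": -8.3},{"hand": 0,"linear": [21,-45,0],"twist": -8.3},{"hand": 0,"linear": [21,-45,0],"twist": 0},{"hand": 0,"linear": [21,-45,0],"twist": 0}]}}

```text
t: 1.1
tcp_pos: [0.4835, 0.1377, 0.2313]
ee_rot: [0.715, 0.699, 0.0, -0.0]
wrist_force: [0.8, 0.9, 0.4]
width: -0.0
```

{"fn": "move_arm", "kwargs": {"moves": [{"hand": 0,"linear": [21,-45,0],"twist": 0},{"hand": 0,"linear": [21,-45,0],"twist": 0},{"hand": 0,"linear": [21,-45,0],"twist": 0},{"hand": 0,"linear": [21,-45,0],"twist": 0},{"hand": 0,"linear": [21,-45,0],"twist": 0}]}}

```text
t: 1.6
tcp_pos: [0.5886, -0.0869, 0.2312]
ee_rot: [0.715, 0.7, 0.0, -0.0]
wrist_force: [0.1, 1.3, -0.0]
width: -0.0001
```

{"fn": "move_arm", "kwargs": {"moves": [{"hand": 0,"linear": [2,0,-48],"twist": 0},{"hand": 0,"linear": [0,0,-48],"twist": 0},{"hand": 0,"linear": [0,0,-48],"twist": 0},{"hand": 0,"linear": [0,0,-47],"twist": 0},{"hand": 0,"linear": [0,15,0],"twist": 0}]}}

```text
t: 2.1
tcp_pos: [0.5851, -0.0717, 0.0342]
ee_rot: [0.716, 0.698, -0.005, -0.003]
wrist_force: [-0.7, -0.5, 0.0]
width: -0.0003
```

{"fn": "move_arm", "kwargs": {"moves": [{"hand": 0,"linear": [0,12,0],"twist": 0},{"hand": 0,"linear": [0,12,0],"twist": 0},{"hand": 0,"linear": [0,12,0],"twist": 0},{"hand": 0,"linear": [0,12,0],"twist": 0},{"hand": 0,"linear": [0,10,0],"twist": 0}]}}

```text
t: 2.6
tcp_pos: [0.5917, -0.0107, 0.0419]
ee_rot: [0.715, 0.7, 0.001, 0.001]
wrist_force: [1.5, -4.4, 2.1]
width: -0.0003
```

{"fn": "move_arm", "kwargs": {"moves": [{"hand": 0,"linear": [0,3,0],"twist": 0},{"hand": 0,"linear": [0,2,0],"twist": 0},{"hand": 0,"linear": [0,1,0],"twist": 0}]}}

```text
t: 2.9
tcp_pos: [0.5905, -0.0068, 0.0407]
ee_rot: [0.715, 0.699, 0.0, 0.0]
wrist_force: [1.5, -4.5, 2.7]
width: -0.0002
```

{"fn": "move_arm", "kwargs": {"moves": [{"hand": 0,"linear": [0,1,0],"twist": 0},{"hand": 0,"linear": [0,1,0],"twist": 0}]}}

```text
t: 3.1
tcp_pos: [0.5905, -0.0068, 0.0407]
ee_rot: [0.716, 0.699, -0.001, 0.001]
wrist_force: [1.0, -9.9, 3.4]
width: -0.0003
```

{"fn": "move_arm", "kwargs": {"moves": [{"hand": 0,"linear": [0,-20,0],"twist": 0},{"hand": 0,"linear": [0,-10,45],"twist": 0},{"hand": 0,"linear": [0,0,48],"twist": 0},{"hand": 0,"linear": [-10,0,48],"twist": 0},{"hand": 0,"linear": [-40,10,0],"twist": 0}]}}

```text
t: 3.6
tcp_pos: [0.5449, -0.0256, 0.1873]
ee_rot: [0.716, 0.698, 0.004, 0.003]
wrist_force: [-0.5, -0.1, 0.8]
width: 0.0
```

{"fn": "move_arm", "kwargs": {"moves": [{"hand": 0,"linear": [-48,10,0],"twist": 0},{"hand": 0,"linear": [-45,10,0],"twist": 0},{"hand": 0,"linear": [-17,2,-30],"twist": 0},{"hand": 0,"linear": [0,0,-45],"twist": 0},{"hand": 0,"linear": [0,0,0],"twist": 0}]}}

```text
t: 4.1
tcp_pos: [0.426, -0.0022, 0.1026]
ee_rot: [0.715, 0.699, -0.003, -0.002]
wrist_force: [0.2, 0.4, -0.3]
width: 0.0002
```

Now I'll push the latch over: knob contact at about x = 0.46, continuing to x ≈ 0.57.

{"fn": "move_arm", "kwargs": {"moves": [{"hand": 0,"linear": [30,0,2],"twist": 0},{"hand": 0,"linear": [20,0,0],"twist": 0},{"hand": 0,"linear": [20,0,0],"twist": 0},{"hand": 0,"linear": [20,0,0],"twist": 0},{"hand": 0,"linear": [20,0,0],"twist": 0}]}}

```text
t: 4.6
tcp_pos: [0.5415, -0.002, 0.1096]
ee_rot: [0.715, 0.699, -0.0, -0.0]
wrist_force: [0.1, 0.2, -0.5]
width: 0.0001
```

{"fn": "move_arm", "kwargs": {"moves": [{"hand": 0,"linear": [20,0,0],"twist": 0},{"hand": 0,"linear": [15,0,0],"twist": 0},{"hand": 0,"linear": [10,0,0],"twist": 0},{"hand": 0,"linear": [0,0,0],"twist": 0},{"hand": 0,"linear": [0,0,45],"twist": 0}]}}

```text
t: 5.1
tcp_pos: [0.5815, -0.002, 0.1493]
ee_rot: [0.715, 0.699, -0.004, -0.003]
wrist_force: [0.2, 1.0, 0.1]
width: -0.0002
```

```bash
python3 - <<'E'
from h import *
b=shot('scene'); print(bot.state()['tcp_pos'],bot.state()['wrist_force'])
save(cv2.resize(b['color'][130:270,170:350],None,fx=4.2,fy=4.2,interpolation=cv2.INTER_CUBIC),'s2.png')
E
```

```text
[ 0.58629487 -0.00284959  0.15960854] [ 4.35095052 -0.83806656  6.28563072]
```

View pics/s2.png

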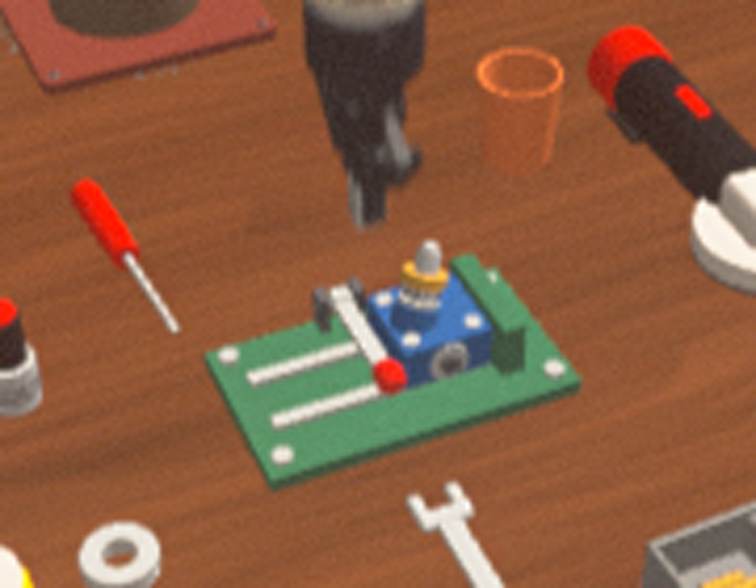

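Latch bar lies across behind the carriage, with the knob at crop pixel (390,375). The carriage sits against the end stop, and the nipple is at (428,255). Next is the coupler.

{"fn": "move_arm", "kwargs": {"moves": [{"hand": 65,"linear": [-19,-48,5],"twist": 0},{"hand": 65,"linear": [-19,-48,5],"twist": 0},{"hand": 65,"linear": [-19,-48,5],"twist": 0},{"hand": 65,"linear": [-19,-49,5],"twist": 0},{"hand": 65,"linear": [-20,-49,0],"twist": 0}]}}

```text
t: 5.65
tcp_pos: [0.4923, -0.2353, 0.1739]
ee_rot: [0.715, 0.699, 0.001, 0.0]
wrist_force: [0.5, -0.4, -0.1]
width: 0.0555
```

```bash
python3 - <<'E'
from h import *
b=load('scene')
hsv=cv2.cvtColor(b['color'],cv2.COLOR_RGB2HSV)
red=lambda hsv:(((hsv[...,0]<7)|(hsv[...,0]>172))&(hsv[...,1]>190)&(hsv[...,2]>110)).astype('uint8')
m=red(hsv);_,l,st,c=cv2.connectedComponentsWithStats(m); q=np.array([170+390/4.2,130+375/4.2]); i=1+np.argmin(np.linalg.norm(c[1:]-q,axis=1))
print('knob',c[i],onz(b,*c[i],.036),'exp .6245 -.0054')
d=shot('wrist'); s=bot.state(); print(s['tcp_pos'],s['width'])
_,l,st,c=cv2.connectedComponentsWithStats(red(cv2.cvtColor(d['color'],cv2.COLOR_RGB2HSV)))
for k in range(1,len(c)):
    if st[k,4]>40: print(c[k].round(1),st[k],onz(d,*c[k],.085).round(4))
E
```

```text
knob [262.22222222 218.86111111] [ 0.61952323 -0.00729977  0.036     ] exp .6245 -.0054
[ 0.48766907 -0.24420629  0.17413284] 0.05560074851691771
[64.2 67.5] [   6   44  123   34 1308] [ 0.3687 -0.144   0.085 ]
```

```bash
python3 - <<'E'
from h import *
d=load('wrist'); print(proj(d,[[.49,-.2455,.085],[.49,-.2455,0]]),ray(d,256,192))
save(d['color'],'w1.png')
E
```

```text
[[253.03689595 209.83549541]
 [253.65262629 181.47141693]] (array([ 0.49367554, -0.16505702,  0.31645906]), array([-0.00487762, -0.27718753, -0.96080346]))
```

View pics/w1.png

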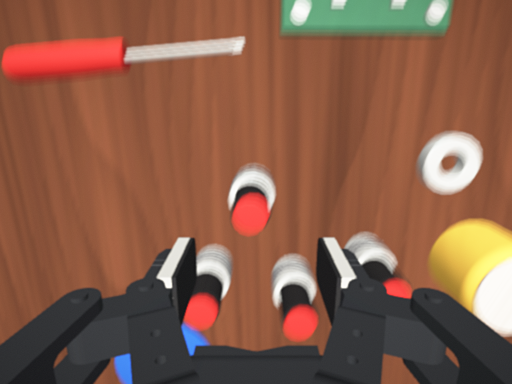

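The wrist view shows the target coupler straight ahead of the fingers, its cap at (250,214), with neighbours at lower y. The picture is slightly motion-blurred, so I'll measure again now the arm has settled.

```bash
python3 - <<'E'
from h import *
d=shot('wrist'); s=bot.state(); print(s['tcp_pos'],s['width'])
h=cv2.cvtColor(d['color'],cv2.COLOR_RGB2HSV)
m=(((h[...,0]<9)|(h[...,0]>170))&(h[...,1]>205)&(h[...,2]>100)).astype('uint8'); print(h[214,250],h[120,200])
_,l,st,c=cv2.connectedComponentsWithStats(m)
for k in range(1,len(c)):
    if st[k,4]>100: print(c[k].round(1),st[k],onz(d,*c[k],.085).round(4))
g=((h[...,0]>45)&(h[...,0]<85)&(h[...,1]>80)).astype('uint8'); r=np.where(g[:,300:430].any(1))[0].max(); print('plate edge',onz(d,365,r+.5,.0),onz(d,365,r+.5,.014))
E
```

```text
[ 0.48919783 -0.24102076  0.17382876] 0.05562889653606799
[ 10 145 148] [  9 147 156]
plate edge [ 5.86018240e-01 -1.10590122e-01 -5.55111512e-17] [ 0.58176248 -0.11337319  0.014     ]
```

```bash
python3 - <<'E'
from h import *
d=load('wrist'); I=d['color'].astype(int)
m=((I[...,0]>150)&(I[...,1]<70)&(I[...,2]<70)).astype('uint8')
_,l,st,c=cv2.connectedComponentsWithStats(m)
for k in range(1,len(c)):
    if st[k,4]>60: print(c[k].round(1),st[k],onz(d,*c[k],.085).round(4))
print(proj(d,[[.49,-.2455,.085]]))
E
```

```text
[67.4 51.5] [   7   25  123   38 1621] [ 0.3688 -0.1424  0.085 ]
[258.9 191.8] [241 179  37  33 110] [ 0.4899 -0.241   0.085 ]
[396.5 276.8] [386 265  33  33 143] [ 0.5961 -0.3142  0.085 ]
[210.9 288.5] [192 282  33  24 103] [ 0.4494 -0.32    0.085 ]
[306.4 300.1] [293 293  33  24 112] [ 0.5254 -0.333   0.085 ]
[[259.20401588 197.66837807]]
```

{"fn": "move_arm", "kwargs": {"moves": [{"hand": 65,"linear": [0,0,-40],"twist": 0},{"hand": 65,"linear": [0,0,-40],"twist": 0},{"hand": 65,"linear": [0,0,-30],"twist": 0},{"hand": 65,"linear": [0,0,-20],"twist": 0},{"hand": 65,"linear": [0,0,0],"twist": 0}]}}

```text
t: 6.25
tcp_pos: [0.4913, -0.2326, 0.0405]
ee_rot: [0.715, 0.699, -0.001, -0.002]
wrist_force: [-0.5, -0.9, -0.5]
width: 0.0555
```

{"fn": "move_arm", "kwargs": {"moves": [{"hand": 65,"linear": [0,0,0],"twist": 0}]}}

```text
t: 6.35
tcp_pos: [0.4934, -0.2338, 0.0433]
ee_rot: [0.715, 0.699, 0.0, -0.0]
wrist_force: [1.1, 1.0, 0.3]
width: 0.0551
```

{"fn": "move_arm", "kwargs": {"moves": [{"hand": 65,"linear": [-3,-11,1],"twist": 0},{"hand": 65,"linear": [0,0,0],"twist": 0},{"hand": 65,"linear": [0,0,0],"twist": 0}]}}

```text
t: 6.65
tcp_pos: [0.4907, -0.2455, 0.0445]
ee_rot: [0.715, 0.699, 0.001, 0.001]
wrist_force: [-0.6, 0.3, -0.5]
width: 0.0556
```

Centred, so close on the grip.

{"fn": "move_arm", "kwargs": {"moves": [{"hand": 0,"linear": [0,1,0],"twist": 0},{"hand": 0,"linear": [0,0,0],"twist": 0},{"hand": 0,"linear": [0,0,0],"twist": 0},{"hand": 0,"linear": [0,0,0],"twist": 0},{"hand": 0,"linear": [0,0,0],"twist": 0}], "force": 20}}

```text
t: 7.15
tcp_pos: [0.4905, -0.2435, 0.0437]
ee_rot: [0.715, 0.699, 0.0, -0.0]
wrist_force: [-1.5, 1.3, 5.6]
width: 0.0296
```

{"fn": "move_arm", "kwargs": {"moves": [{"hand": 0,"linear": [0,0,30],"twist": 0},{"hand": 0,"linear": [25,15,10],"twist": 0},{"hand": 0,"linear": [30,30,0],"twist": 0},{"hand": 0,"linear": [30,30,0],"twist": 0},{"hand": 0,"linear": [15,10,0],"twist": 0}]}}

```text
t: 7.65
tcp_pos: [0.5928, -0.1536, 0.0826]
ee_rot: [0.713, 0.701, 0.001, -0.001]
wrist_force: [0.6, 0.3, -3.4]
width: 0.0295
```

{"fn": "move_arm", "kwargs": {"moves": [{"hand": 0,"linear": [0,0,-20],"twist": 0},{"hand": 0,"linear": [0,0,-15],"twist": 0},{"hand": 0,"linear": [0,0,0],"twist": 0},{"hand": 0,"linear": [0,0,0],"twist": 0}]}}

```text
t: 8.05
tcp_pos: [0.5894, -0.1596, 0.0482]
ee_rot: [0.715, 0.699, -0.001, -0.0]
wrist_force: [-0.5, 0.2, -3.2]
width: 0.0292
```

{"fn": "move_arm", "kwargs": {"moves": [{"hand": 0,"linear": [0,20,0],"twist": 0},{"hand": 0,"linear": [0,8,0],"twist": 0},{"hand": 0,"linear": [0,6,0],"twist": 0},{"hand": 0,"linear": [0,5,0],"twist": 0}]}}

```text
t: 8.45
tcp_pos: [0.5908, -0.1218, 0.0497]
ee_rot: [0.715, 0.699, -0.0, 0.001]
wrist_force: [-1.0, -5.8, 0.6]
width: 0.0292
```

{"fn": "move_arm", "kwargs": {"moves": [{"hand": 0,"linear": [0,5,0],"twist": 0},{"hand": 0,"linear": [0,5,0],"twist": 0},{"hand": 0,"linear": [0,5,0],"twist": 0},{"hand": 0,"linear": [0,0,0],"twist": 0}]}}

```text
t: 8.85
tcp_pos: [0.5911, -0.1062, 0.0497]
ee_rot: [0.715, 0.699, 0.0, 0.001]
wrist_force: [0.2, -5.2, 2.6]
width: 0.0294
```

```bash
python3 - <<'E'
from h import *
b=shot('scene'); s=bot.state(); print(s['tcp_pos'],s['wrist_force'],s['ft_torque'])
q=proj(b,[s['tcp_pos']])[0].astype(int);print(q)
x,y=q[0]-60,q[1]-60
save(cv2.resize(b['color'][y:y+100,x:x+120],None,fx=5,fy=5,interpolation=cv2.INTER_CUBIC),'s3.png');print(x,y)
E
```

```text
[ 0.59106214 -0.10630711  0.04960527] [ 0.36751406 -4.39499034  1.83587071] [-1.12289966 -0.09614408  0.04778743]
[227 219]
167 159
```

View pics/s3.png

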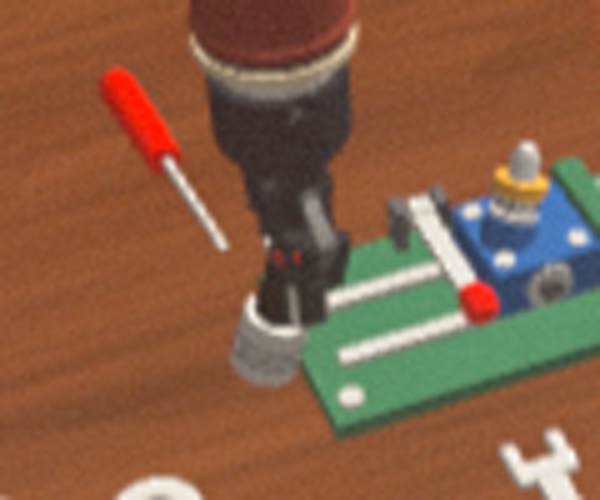

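```bash
python3 - <<'E'
from h import *
a=shot('top'); b=load('scene')
th=np.deg2rad(-1.4);J=np.array([.5915,.0104,0]);R=np.array([[np.cos(th),-np.sin(th),0],[np.sin(th),np.cos(th),0],[0,0,1]])
f=J+R@np.array([0,.022,.067]); s25=np.sin(np.deg2rad(25))/2**.5; ax=R@np.array([-s25,s25,np.cos(np.deg2rad(25))])
for n,d in(('top',a),('scene',b)):
    h=cv2.cvtColor(d['color'],cv2.COLOR_RGB2HSV); p=proj(d,[f+ax*.022])[0]; x,y=p.astype(int)
    m=((h[...,0]>13)&(h[...,0]<32)&(h[...,1]>130)&(h[...,2]>120)).astype('uint8'); w=np.zeros_like(m); w[y-10:y+10,x-10:x+10]=m[y-10:y+10,x-10:x+10]
    c=max(cv2.findContours(w,0,2)[0],key=cv2.contourArea); print(n,p,cv2.minEnclosingCircle(c),cv2.boundingRect(c), (w.nonzero()[1].mean(),w.nonzero()[0].mean()))
    print(onz(d,*cv2.minEnclosingCircle(c)[0],.087),f+ax*.022,)
    print('tip pred',proj(d,[f+ax*.044,f+ax*.040]))
save(np.hstack([cv2.resize(d['color'][y-20:y+20,x-20:x+20],(390,390),interpolation=cv2.INTER_CUBIC) for d,x,y in((a,249,184),(b,272,191))]),'n1.png')
E
```

```text
top [249.96504398 183.7738133 ] ((249.91175842285156, 183.11764526367188), 5.002268314361572) (246, 179, 9, 10) (np.float64(251.11363636363637), np.float64(182.97727272727272))
[0.58772894 0.03931254 0.087     ] [0.5856257  0.03912649 0.08693877]
tip pred [[247.65353406 185.09036529]
 [248.07834304 184.84840954]]
scene [271.34178006 194.56368301] ((270.0652160644531, 195.28260803222656), 5.225186824798584) (265, 192, 11, 7) (np.float64(270.0217391304348), np.float64(195.3913043478261))
[0.58701971 0.03424095 0.087     ] [0.5856257  0.03912649 0.08693877]
tip pred [[272.45425539 187.4703696 ]
 [272.25107408 188.76588482]]
```

View pics/n1.png

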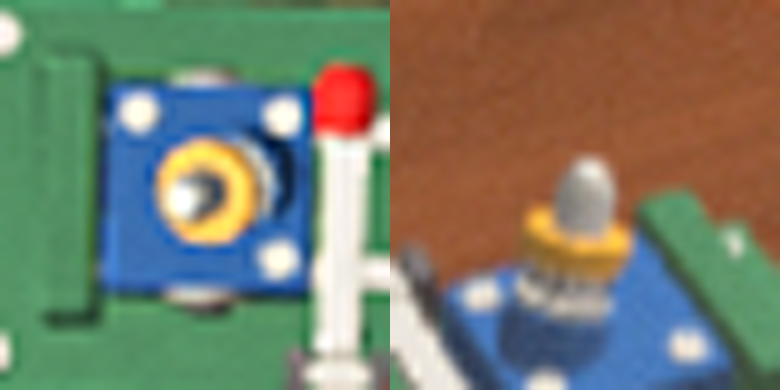

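{"fn": "move_arm", "kwargs": {"moves": [{"hand": 0,"linear": [0,-5,0],"twist": 0},{"hand": 0,"linear": [0,-20,20],"twist": 0},{"hand": 0,"linear": [0,0,40],"twist": 0},{"hand": 0,"linear": [0,0,40],"twist": 7.5},{"hand": 0,"linear": [0,0,25],"twist": 7.5}], "force": 30}}

```text
t: 9.45
tcp_pos: [0.5906, -0.1297, 0.1758]
ee_rot: [0.615, 0.788, 0.001, 0.0]
wrist_force: [0.7, 0.2, -3.8]
width: 0.0296
```

{"fn": "move_arm", "kwargs": {"moves": [{"hand": 0,"linear": [0,0,0],"twist": 7.5},{"hand": 0,"linear": [0,0,0],"twist": 7.5},{"hand": 0,"linear": [0,0,0],"twist": 7.5},{"hand": 0,"linear": [0,0,0],"twist": 7.5},{"hand": 0,"linear": [0,0,0],"twist": 0}]}}

```text
t: 9.95
tcp_pos: [0.5897, -0.1292, 0.1728]
ee_rot: [0.392, 0.92, 0.0, -0.001]
wrist_force: [-0.4, 0.3, -4.7]
width: 0.0289
```

The nipple tip measures top (248.1,184.5) and scene (272.3,187.4), within 1 px of the predictions (247.7,185.1) and (272.5,187.5). The latch lies across behind the carriage, which touches the stop. Next I'll move the coupler to the pre-insertion point on the nipple axis.

{"fn": "move_arm", "kwargs": {"moves": [{"hand": 0,"linear": [-6,40,10],"twist": 0},{"hand": 0,"linear": [-7,40,0],"twist": 0},{"hand": 0,"linear": [-7,40,0],"twist": 0},{"hand": 0,"linear": [-7,40,0],"twist": 0},{"hand": 0,"linear": [-6,38,0],"twist": 0}]}}

```text
t: 10.45
tcp_pos: [0.5563, 0.0703, 0.1831]
ee_rot: [0.395, 0.919, 0.0, -0.001]
wrist_force: [0.5, 0.4, -3.3]
width: 0.0295
```

{"fn": "move_arm", "kwargs": {"moves": [{"hand": 0,"linear": [0,0,-12],"twist": 0},{"hand": 0,"linear": [0,0,0],"twist": 0},{"hand": 0,"linear": [0,0,0],"twist": 0}]}}

```text
t: 10.75
tcp_pos: [0.5571, 0.0671, 0.1712]
ee_rot: [0.394, 0.919, -0.001, -0.0]
wrist_force: [0.3, -0.4, -3.2]
width: 0.0294
```

```bash
python3 - <<'E'
from h import *
b=shot('scene'); s=bot.state(); print(s['tcp_pos'],s['wrist_force'])
ax=np.array([-.2914,.3060,.9063]); f=np.array([.5920,.0324,.067])
g=np.array(s['tcp_pos'])+[0,0,.0215]
print('pred px mouth, skirt top, tip, collar',proj(b,[g-.065*ax,g-.025*ax,f+.044*ax,f+.024*ax]))
print('axial,lateral of mouth',(g-.065*ax-f)@ax, (g-.065*ax-f)-((g-.065*ax-f)@ax)*ax)
x,y=235,140
save(cv2.resize(b['color'][y:y+75,x:x+80],None,fx=8,fy=8,interpolation=cv2.INTER_CUBIC),'s4.png')
E
```

```text
[0.55744942 0.06686355 0.17160375] [ 0.13310832  0.18537997 -2.70504803]
pred px mouth, skirt top, tip, collar [[272.41239529 179.48690105]
 [274.49427218 166.12627424]
 [272.45026954 187.46326791]
 [271.43862264 193.91453361]]
axial,lateral of mouth 0.0699062871189889 [ 0.00476111 -0.00681777  0.00383818]
```

View pics/s4.png

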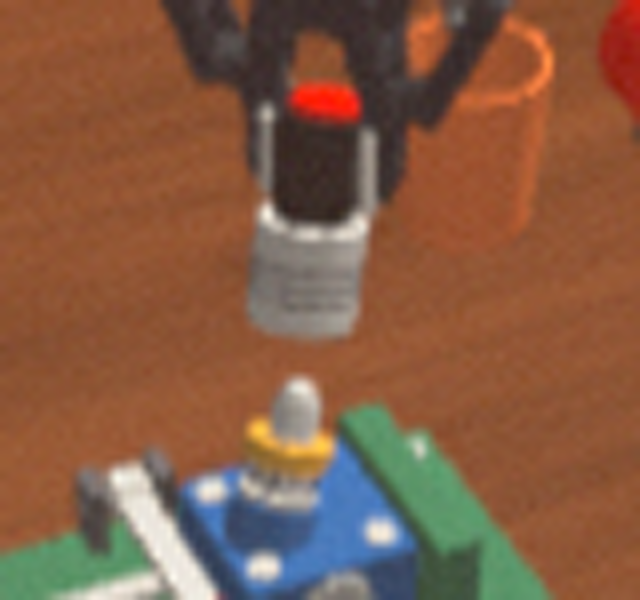

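```bash
python3 - <<'E'
from h import *
b=load('scene'); s=bot.state(); g=np.array(s['tcp_pos'])+[0,0,.0215]
for t in(15,20,25,30):
    t=np.deg2rad(t); ax=np.array([-.6897*np.sin(t),.7241*np.sin(t),np.cos(t)])
    p=proj(b,[g-.065*ax,g-.025*ax,g+.02*ax]); u=np.cross(ax,[0,0,1]);u/=np.linalg.norm(u);v=np.cross(ax,u)
    rim=proj(b,[g-.065*ax+.02*(u*np.cos(k)+v*np.sin(k)) for k in np.linspace(0,6.28,73)])
    cap=proj(b,[g+.02*ax+.0135*(u*np.cos(k)+v*np.sin(k)) for k in np.linspace(0,6.28,73)])
    sh=proj(b,[g-.025*ax+.02*(u*np.cos(k)+v*np.sin(k)) for k in np.linspace(0,6.28,73)])
    f=lambda r:((np.array([*r.min(0),*r.max(0)])-[235,140]*2+.5)*8-.5).round(0)
    print(np.rad2deg(t),'rim',f(rim),'shoulder',f(sh),'cap',f(cap))
E
```

```text
14.999999999999998 rim [258. 289. 367. 334.] shoulder [268. 189. 378. 231.] cap [298.  79. 373. 105.]
20.0 rim [253. 298. 362. 335.] shoulder [266. 194. 376. 229.] cap [299.  80. 375. 101.]
25.0 rim [248. 304. 357. 335.] shoulder [264. 199. 374. 227.] cap [301.  81. 376.  98.]
29.999999999999996 rim [244. 309. 353. 335.] shoulder [263. 201. 373. 225.] cap [303.  82. 377.  97.]
```

Pixel edges put the coupler's lean at about 18°: skirt sides shift about 13 px over 106, where 25° would give about 16.5. I'll start with the mouth centred on the tip for that lean. Once the coupler is over the nipple, bringing the grip onto the nipple axis should swing it the rest of the way, since it pivots between the pads.

{"fn": "move_arm", "kwargs": {"moves": [{"hand": 0,"linear": [4,-3,-11],"twist": 0},{"hand": 0,"linear": [3,-3,-10],"twist": 0},{"hand": 0,"linear": [0,0,0],"twist": 0},{"hand": 0,"linear": [0,0,0],"twist": 0}], "force": 25}}

```text
t: 11.2
tcp_pos: [0.5642, 0.0616, 0.1499]
ee_rot: [0.393, 0.919, -0.001, -0.0]
wrist_force: [-0.2, 0.2, -2.0]
width: 0.0291
```

{"fn": "move_arm", "kwargs": {"moves": [{"hand": 0,"linear": [0,0,-3],"twist": 0},{"hand": 0,"linear": [0,0,-3],"twist": 0},{"hand": 0,"linear": [0,0,0],"twist": 0}]}}

```text
t: 11.5
tcp_pos: [0.5641, 0.0624, 0.1441]
ee_rot: [0.393, 0.92, -0.0, -0.0]
wrist_force: [-0.2, 0.1, -3.2]
width: 0.0291
```

{"fn": "move_arm", "kwargs": {"moves": [{"hand": 0,"linear": [0,0,-3],"twist": 0},{"hand": 0,"linear": [0,0,-2],"twist": 0},{"hand": 0,"linear": [0,0,0],"twist": 0}]}}

```text
t: 11.8
tcp_pos: [0.5641, 0.0623, 0.1392]
ee_rot: [0.393, 0.92, -0.0, -0.0]
wrist_force: [0.5, 0.3, -4.1]
width: 0.0294
```

```bash
python3 - <<'E'
from h import *
b=shot('scene'); s=bot.state(); print(s['tcp_pos'],s['wrist_force'],s['ft_torque'])
x,y=235,140
save(cv2.resize(b['color'][y:y+75,x:x+80],None,fx=8,fy=8,interpolation=cv2.INTER_CUBIC),'s5.png')
E
```

```text
[0.56426043 0.06228534 0.13935966] [-0.47622167  0.62480508 -2.54486175] [0.06867165 0.05783868 0.00208459]
```

View pics/s5.png

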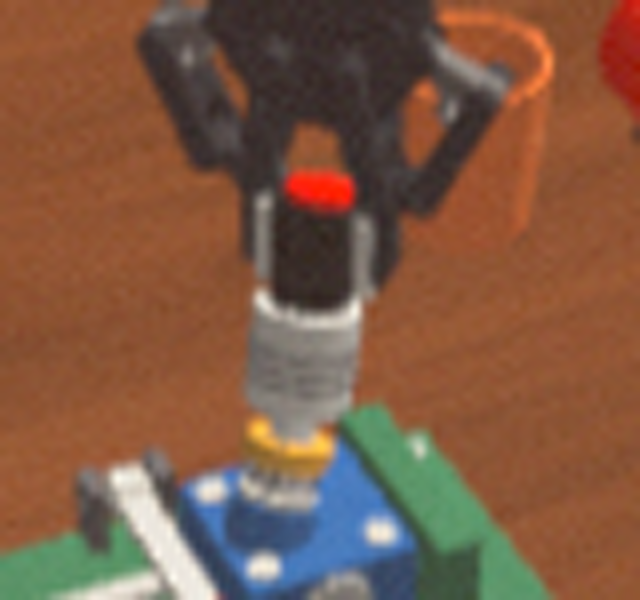

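The coupler now hides the nipple tip and sits centred above the brass collar at crop pixel (290,445), with no contact force. Continue.

{"fn": "move_arm", "kwargs": {"moves": [{"hand": 0,"linear": [0,0,-3],"twist": 0},{"hand": 0,"linear": [0,0,-3],"twist": 0},{"hand": 0,"linear": [0,0,-2],"twist": 0},{"hand": 0,"linear": [0,0,0],"twist": 0}]}}

```text
t: 12.25
tcp_pos: [0.5652, 0.0616, 0.1317]
ee_rot: [0.393, 0.92, 0.0, 0.001]
wrist_force: [3.7, -3.0, -2.0]
width: 0.0291
```

{"fn": "move_arm", "kwargs": {"moves": [{"hand": 0,"linear": [1,-1,-3],"twist": 0},{"hand": 0,"linear": [1,-1,-3],"twist": 0},{"hand": 0,"linear": [0,0,0],"twist": 0}]}}

```text
t: 12.55
tcp_pos: [0.5667, 0.0601, 0.1256]
ee_rot: [0.393, 0.92, 0.0, 0.0]
wrist_force: [1.3, -1.6, 2.3]
width: 0.029
```

{"fn": "move_arm", "kwargs": {"moves": [{"hand": 0,"linear": [1,-1,-3],"twist": 0},{"hand": 0,"linear": [1,-1,-3],"twist": 0},{"hand": 0,"linear": [0,0,0],"twist": 0}], "force": 50}}

```text
t: 12.85
tcp_pos: [0.5684, 0.058, 0.1199]
ee_rot: [0.393, 0.92, 0.0, -0.0]
wrist_force: [-0.6, -2.6, 7.8]
width: 0.0287
```

{"fn": "move_arm", "kwargs": {"moves": [{"hand": 0,"linear": [1,-1,-3],"twist": 0},{"hand": 0,"linear": [0,0,0],"twist": 0}]}}

```text
t: 13.05
tcp_pos: [0.5687, 0.0577, 0.1177]
ee_rot: [0.393, 0.92, 0.0, -0.001]
wrist_force: [-8.9, -0.3, 19.6]
width: 0.029
```

```bash
python3 - <<'E'
from h import *
b=shot('scene'); s=bot.state(); print(s['t'],s['tcp_pos'],s['wrist_force'],s['ft_torque'])
x,y=235,140
save(cv2.resize(b['color'][y:y+75,x:x+80],None,fx=8,fy=8,interpolation=cv2.INTER_CUBIC),'s6.png')
E
```

```text
13.1 [0.56873665 0.05769328 0.11771687] [-8.26893557 -0.46502047 19.00063974] [-0.82319582  1.89612165 -0.27756564]
```

View pics/s6.png

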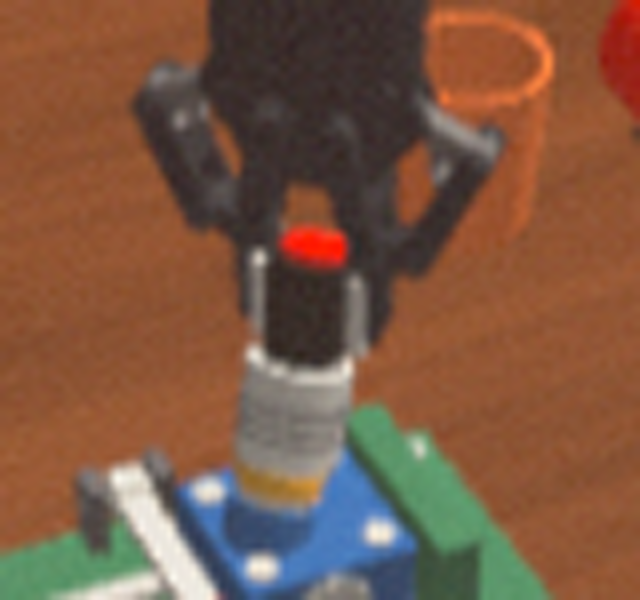

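{"fn": "move_arm", "kwargs": {"moves": [{"hand": 0,"linear": [0.3,-0.3,-0.7],"twist": 0},{"hand": 0,"linear": [0,0,0],"twist": 0},{"hand": 0,"linear": [0,0,0],"twist": 0}]}}

```text
t: 13.4
tcp_pos: [0.5688, 0.0577, 0.1176]
ee_rot: [0.393, 0.92, 0.001, -0.001]
wrist_force: [-11.8, 0.3, 25.8]
width: 0.0288
```

```bash
python3 - <<'E'
from h import *
b=shot('scene'); w=shot('wrist'); s=bot.state(); print(s['wrist_force'],s['tcp_pos'])
f=np.array([.5920,.0324,.067]); A=lambda t:np.array([-.6897*np.sin(t),.7241*np.sin(t),np.cos(t)])
ax=A(np.deg2rad(25))
def red(d,p,win):
    I=d['color'].astype(float); x,y=p.round().astype(int)
    r=I[...,0]-1.0*np.maximum(I[...,1],I[...,2]); m=np.zeros_like(r); sl=np.s_[max(y-win,0):y+win,max(x-win,0):x+win]; m[sl]=np.clip(r[sl]-70,0,None)
    ys,xs=np.nonzero(m); 
    return (np.average(xs,weights=m[ys,xs]),np.average(ys,weights=m[ys,xs])),(xs.min(),xs.max(),ys.min(),ys.max())
for n,d,win in(('scene',b,7),('wrist',w,60)):
    p=proj(d,[f+.014*ax+.083*ax])[0]; print(n,'mask',red(d,p,win))
    for t in(15,18,20,25,30): print(t,proj(d,[f+.014*ax+.083*A(np.deg2rad(t))])[0].round(2),end=' ')
    print()
c=cv2.resize(w['color'],(600,450)); save(c,'w2.png')
E
```

```text
[-11.94114766   0.9489172   24.94541876] [0.56881536 0.05777197 0.11756217]
scene mask ((np.float64(274.0696710696711), np.float64(170.2002072002072)), (np.int64(270), np.int64(278), np.int64(168), np.int64(173)))
15 [273.59 171.28] 18 [274.08 170.82] 20 [274.4  170.56] 25 [275.18 170.05] 30 [275.91 169.75] 
wrist mask ((np.float64(256.5588362127663), np.float64(298.69325867688315)), (np.int64(219), np.int64(294), np.int64(259), np.int64(337)))
15 [254.55 322.37] 18 [254.57 310.11] 20 [254.59 301.84] 25 [254.64 281.03] 30 [254.69 260.43]
```

View pics/w2.png

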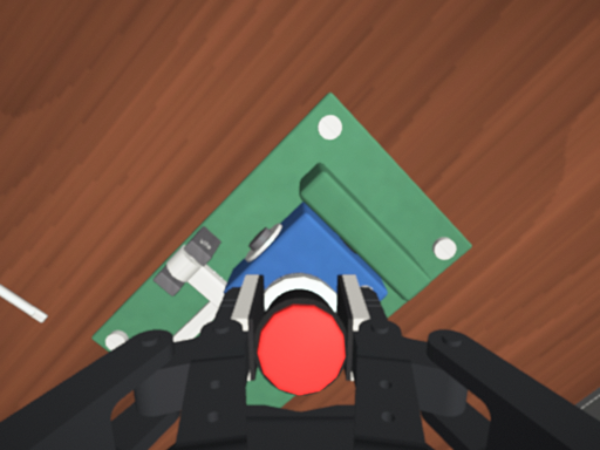

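```bash
python3 - <<'E'
from h import *
w=load('wrist'); b=load('scene'); s=bot.state(); g=np.array(s['tcp_pos'])+[0,0,.0215]; f=np.array([.5920,.0324,.067]); A=lambda t:np.array([-.6897*np.sin(t),.7241*np.sin(t),np.cos(t)]); ax=A(np.deg2rad(25))
def circ(c,a,r,d):
    u=np.cross(a,[0,1,0]);u/=np.linalg.norm(u);v=np.cross(a,u)
    return proj(d,[c+r*(u*np.cos(k)+v*np.sin(k)) for k in np.linspace(0,6.28,181)])
for t in(15,18,20,22,25,28):
    a=A(np.deg2rad(t))
    for nm,m in(('nip',f+.014*ax),('grip',g-.065*a)):
        c=circ(m+.085*a,a,.0135,w); h=circ(m+.04*a,a,.02,w); cs=circ(m+.085*a,a,.0135,b)
        print(t,nm,'cap rows',c[:,1].min().round(1),c[:,1].max().round(1),'cols',c[:,0].min().round(1),c[:,0].max().round(1),'skirt top row',h[:,1].min().round(1), 'diff',(c[:,1].mean()-h[:,1].min()).round(1), 'scene cap',cs.min(0).round(1),cs.max(0).round(1))
I=w['color']; print([tuple(I[r,256]) for r in range(226,262,2)])
bI=b['color']; print('col 256 rows from 226')
E
```

```text
15 nip cap rows 286.3 363.0 cols 215.9 293.1 skirt top row 244.9 diff 79.6 scene cap [269.  168.8] [278.3 172.5]
15 grip cap rows 251.6 328.3 cols 218.0 295.2 skirt top row 219.9 diff 69.9 scene cap [270.6 167.6] [279.9 171.2]
18 nip cap rows 273.1 351.2 cols 216.0 293.1 skirt top row 240.3 diff 71.6 scene cap [269.5 168.6] [278.8 171.8]
18 grip cap rows 248.2 326.1 cols 218.1 295.2 skirt top row 222.4 diff 64.5 scene cap [270.7 167.7] [280.  170.9]
20 nip cap rows 264.3 343.0 cols 216.0 293.1 skirt top row 237.3 diff 66.1 scene cap [269.8 168.4] [279.1 171.4]
20 grip cap rows 246.1 324.5 cols 218.1 295.2 skirt top row 224.2 diff 60.8 scene cap [270.8 167.8] [280.1 170.7]
22 nip cap rows 255.6 334.6 cols 216.1 293.0 skirt top row 234.4 diff 60.4 scene cap [270.2 168.3] [279.4 171. ]
22 grip cap rows 244.0 322.9 cols 218.1 295.2 skirt top row 225.9 diff 57.1 scene cap [270.9 167.8] [280.1 170.6]
25 nip cap rows 242.9 321.8 cols 216.3 292.9 skirt top row 230.1 diff 51.7 scene cap [270.7 168.2] [279.9 170.6]
25 grip cap rows 241.0 320.3 cols 218.1 295.1 skirt top row 228.7 diff 51.4 sce
[... 406 characters left out ...]
int8(94), np.uint8(123), np.uint8(173)), (np.uint8(136), np.uint8(137), np.uint8(135)), (np.uint8(199), np.uint8(199), np.uint8(193)), (np.uint8(251), np.uint8(253), np.uint8(252)), (np.uint8(251), np.uint8(253), np.uint8(253)), (np.uint8(251), np.uint8(253), np.uint8(253)), (np.uint8(254), np.uint8(255), np.uint8(255)), (np.uint8(162), np.uint8(176), np.uint8(173)), (np.uint8(16), np.uint8(15), np.uint8(16)), (np.uint8(24), np.uint8(24), np.uint8(23)), (np.uint8(25), np.uint8(24), np.uint8(25)), (np.uint8(41), np.uint8(39), np.uint8(39)), (np.uint8(50), np.uint8(49), np.uint8(49)), (np.uint8(52), np.uint8(47), np.uint8(47)), (np.uint8(159), np.uint8(38), np.uint8(37))]
col 256 rows from 226
```

The wrist view shows the red cap at raw pixel centre (256,298), columns 219-294, and the skirt shoulder at about row 235. That puts the coupler's lean at about 21°, so it is about 3.5° short of square, because it slipped a few mm in the pads while I tilted it. I'll ease the grip and shift the pivot sideways to square it while it stays pressed.

{"fn": "move_arm", "kwargs": {"moves": [{"hand": 0,"linear": [0,0,0],"twist": 0},{"hand": 0,"linear": [-0.8,0.8,-0.3],"twist": 0},{"hand": 0,"linear": [-0.7,0.8,-0.3],"twist": 0},{"hand": 0,"linear": [-0.7,0.7,-0.3],"twist": 0},{"hand": 0,"linear": [0,0,0],"twist": 0}], "force": 25}}

```text
t: 14.0
tcp_pos: [0.5673, 0.0595, 0.116]
ee_rot: [0.393, 0.92, 0.0, -0.0]
wrist_force: [-5.2, -0.8, 14.0]
width: 0.0287
```

```bash
cat > chk.py <<'E'
from h import *
w=shot('wrist'); s=bot.state(); print(s['t'],s['tcp_pos'].round(4),s['wrist_force'].round(1),s['ft_torque'].round(2),s['width'])
f=np.array([.5920,.0324,.067]); A=lambda t:np.array([-.6897*np.sin(t),.7241*np.sin(t),np.cos(t)]); ax=A(np.deg2rad(25))
I=w['color'].astype(int); m=((I[...,0]>140)&(I[...,1]<110)&(I[...,2]<110)&(I[...,0]-I[...,1]>90)).astype('uint8'); m[:,:200]=0;m[:,315:]=0;m[:200]=0
c=max(cv2.findContours(m,0,2)[0],key=cv2.contourArea); x,y,W,H=cv2.boundingRect(c); print('cap',x,x+W-1,y,y+H-1)
col=w['color'][200:262,254:259].mean((1,2)); print('bright rows',200+np.where(col>170)[0][[0,-1]])
def circ(c,a,r):
    u=np.cross(a,[0,1,0]);u/=np.linalg.norm(u);v=np.cross(a,u)
    return proj(w,[c+r*(u*np.cos(k)+v*np.sin(k)) for k in np.linspace(0,6.28,181)])
for t in(20,22,24,26,28):
    a=A(np.deg2rad(t)); M=f+.014*ax; cc=circ(M+.085*a,a,.0135); h=circ(M+.04*a,a,.02)
    print(t,'cap',cc[:,1].min().round(1),cc[:,1].max().round(1),'shoulder',h[:,1].min().round(1),'diff',(cc[:,1].min()-h[:,1].min()).round(1))
E
python3 chk.py
```

```text
14.05 [0.5673 0.0594 0.116 ] [-5.1 -1.9 14.9] [-0.91  1.1  -0.2 ] 0.02853181200432391
cap 219 294 258 335
bright rows [238 248]
20 cap 272.7 352.1 shoulder 243.0 diff 29.7
22 cap 263.9 343.7 shoulder 240.0 diff 23.9
24 cap 255.3 335.1 shoulder 237.1 diff 18.1
26 cap 246.8 326.4 shoulder 234.3 diff 12.5
28 cap 238.5 317.5 shoulder 231.6 diff 6.9
```

{"fn": "move_arm", "kwargs": {"moves": [{"hand": 0,"linear": [-0.7,0.7,-0.4],"twist": 0},{"hand": 0,"linear": [-0.7,0.7,-0.4],"twist": 0},{"hand": 0,"linear": [-0.5,0.5,-0.4],"twist": 0},{"hand": 0,"linear": [0,0,0],"twist": 0}]}}

```text
t: 14.45
tcp_pos: [0.5665, 0.0611, 0.1152]
ee_rot: [0.393, 0.92, 0.001, 0.001]
wrist_force: [-0.4, -2.1, 13.4]
width: 0.0287
```

```bash
python3 chk.py
```

```text
14.5 [0.5664 0.0611 0.1152] [-1.3 -1.9 13.5] [-1.    0.3  -0.18] 0.029124941685131574
cap 219 294 258 335
bright rows [239 249]
20 cap 278.5 358.1 shoulder 247.0 diff 31.5
22 cap 269.6 349.7 shoulder 244.0 diff 25.7
24 cap 260.9 341.1 shoulder 241.0 diff 19.9
26 cap 252.4 332.4 shoulder 238.2 diff 14.2
28 cap 244.0 323.5 shoulder 235.4 diff 8.6
```

{"fn": "move_arm", "kwargs": {"moves": [{"hand": 0,"linear": [0,0,0],"twist": 0},{"hand": 0,"linear": [0.2,-0.2,-0.7],"twist": 0},{"hand": 0,"linear": [0,0,0],"twist": 0},{"hand": 0,"linear": [0,0,0],"twist": 0}], "force": 60}}

```text
t: 14.9
tcp_pos: [0.5665, 0.0612, 0.1151]
ee_rot: [0.393, 0.92, 0.001, 0.0]
wrist_force: [-4.9, -2.4, 20.7]
width: 0.0289
```

```bash
python3 chk.py; python3 - <<'E'
from h import *
b=shot('scene'); x,y=235,140
save(cv2.resize(b['color'][y:y+75,x:x+80],None,fx=8,fy=8,interpolation=cv2.INTER_CUBIC),'s7.png')
E
```

```text
14.95 [0.5665 0.0612 0.1151] [-5.2 -1.  20.7] [-0.99  1.13 -0.29] 0.0286211644206943
cap 219 294 258 335
bright rows [240 249]
20 cap 278.6 358.3 shoulder 247.1 diff 31.5
22 cap 269.7 349.9 shoulder 244.1 diff 25.7
24 cap 261.0 341.3 shoulder 241.2 diff 19.9
26 cap 252.5 332.5 shoulder 238.3 diff 14.2
28 cap 244.1 323.7 shoulder 235.5 diff 8.6
```

View pics/s7.png

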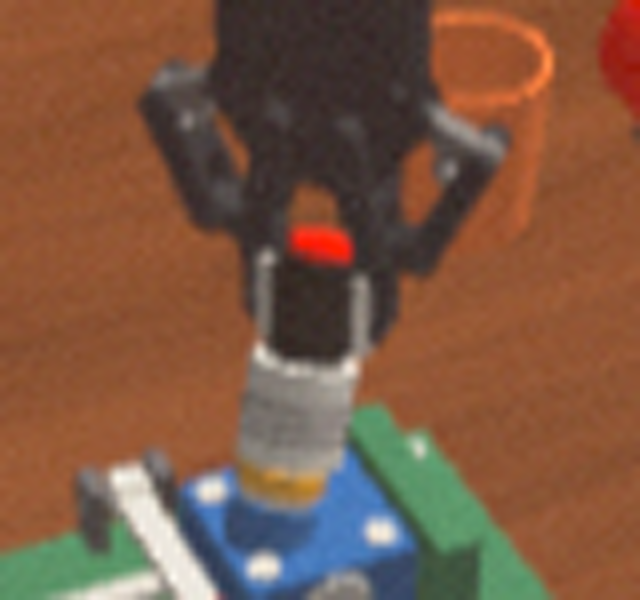

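```bash
python3 -c "
from rig import bot
print(bot.sign_off()); s=bot.state(); print(s['t'],s['wrist_force'],s['width'])"
```

```text
the job is handed in; nothing more can be done
None
the job is handed in; nothing more can be done
```

The job is handed in at about 15 s of the 53 s allowed. The carriage is home and latched, and the coupler is on the nipple, still gripped at 60 N and holding the collar down.

**What I did**
- I pushed the carriage to the end stop, where it stopped moving and the force rose to 10 N. Then I swung the latch over, and the pictures show its bar lying across behind the carriage.
- I picked up the leftmost coupler and pushed its skirt against the jig plate's edge, so that it leaned in the grip. Then I turned it 45° and pressed it down along the nipple's axis.

**Last checks**
- **Collar:** it is against its stop. The last 0.7 mm commanded moved the tool only 0.1 mm, and the vertical force rose from 13.5 to about 21 N. The thread under the collar is no longer visible.
- **Squareness:** on the first press the coupler leaned only about 21°, because it had slipped in the pads while I tilted it. I squared it while it stayed pressed. The wrist view then gave 24.5–25° from the cap, 23.5° from cap and shoulder together, and about 26° from the shoulder alone. I take it as square to within 1–2°.
- **Not directly measured:** I worked out the collar's travel and the carriage's final position from forces and pictures.

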